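Stack the culture dishes on the stand

ROBOT

A 7-joint arm with a two-finger parallel gripper is mounted at the origin on the work surface. World frame = base frame: x ahead of the robot, y to its left, z up, the work surface at z = 0. Lengths are in m, angles in rad, forces in N, time in s.
With the tool pointing down it reaches from about 0.4 to 0.85 m from the base axis. Payload 4.5 kg.
Tool frame: the origin (TCP) lies where the fingers leave the gripper's body, on its centre line; the fingertips stand 64 mm ahead of it and the grasp point (between the pads) lies 45 mm ahead of it; z points along the fingers, y is the line along which they close (so a half turn about z gives the same grasp; the last joint's range is limited). The gripper opens to 88 mm and grips with 3 to 60 N. Pads are 18 mm wide; open, the fingers measure 123 mm over their backs; the gripper's body (75 mm by 187 mm) begins 45 mm behind the grasp point.
Start: joints at [-1.129, 0.689, -0.195, 1.565, 0.157, 0.902, -0.215], TCP at [0.248, 0.574, 0.303] pointing down, gripper open.
Joint ranges: [-3.01, 3.01], [-0.46, 2.08], [-1.47, 1.51], [0.13, 2.56], [-1, 4.14], [0.04, 2.09], [-2.66, 2.66]. Speed limits (rad/s): [2.57, 2.57, 3.14, 3.14, 3.14, 3.14, 3.14].

INTERFACE

Orientations are given as a unit quaternion [x, y, z, w].
In Python, from plant import r gives the robot as it stands.
- The arm moves only by the tool play_rows, never from a script. Its arguments are lists of equal length, an entry for each row: "translation": the shift along the tool's x, y, z in m, a list of three; "delta_rot": the turn, a rotation vector about the tool's x, y, z in degrees, a list of three; "grip": the opening, from -1 (shut) to 1 (fully open). In form: {"translation": [[x, y, z], ...], "delta_rot": [[rx, ry, rz], ...], "grip": [grip, ...]}. A call has 1 to 20 rows; each row shifts and turns the commanded pose from where the row before left it, along the tool's axes as they then stand; what a row does not reach is not made up. A row lasts 1/8 s, in which the tool goes at most 62.5 mm and 10.7 degrees, less where a joint would pass 70% of its speed; a pose out of reach is approached as far as the arm can. A call with a gripper value outside its range is refused whole. The fingers move at their own pace and stop on an object; "squeeze" is the grip in N (left out, the last holds). Time passes only in rows, so rows that do not move let the fingers close. It gives the time, the measured TCP pose, the force, the opening and the grip force at its end, in the units of the state.
- r.get_state(): the state, without advancing time (a new reading comes with each control period).
- r.snapshot(name): name is "side" or "top"; returns the picture (480x640x3 uint8, blue, green, red); there is no depth.
- r.get_calibration(name): a dict with "intrinsics" (3x3 intrinsics, pixels), "k1" (the pictures are not rectified: a ray, as slopes to the right and down, at radius r is drawn at 1 + k1 r^2 times it, then the intrinsics apply), "eye" and "rotation" of the camera in the world. Camera axes: x right, y up, looking along -z (the intrinsics and any distortion apply to the point x, -y, -z); pixel columns grow to the right and rows downward; lengths in m; the calibration is good to about 2 mm. A picture is of the moment at which its call begins. get_calibration takes no time and is no camera call.
- r.finish_job(): hands the job in; it is judged then, once.
Trained networks look in the newest picture that a camera, given by its name, has taken for a name from the list of things; names that differ only in an ending like _2 or _b are one class to them, and where a whole thing is asked for, a point or a joint stands for the part that bears it (a point fixed in the world has none). Each returns a list of dicts, best first, with "confidence" (0 to 1); they miss things now and then, are a little off and sometimes report something else, mostly with a low value. They report only what shows in the picture. A call takes as long as a camera call. They do not tell look-alikes from the thing itself.
- r.look_for(camera, target): "point" ([x, y, z] in m, in world coordinates, good to about 4 mm: the middle of the surface that is visible of it).
- r.silhouettes(camera, target): "pixels" (480x640 bool, what is visible of it).
The state is a dict: "clock": time; "q": joint angles; "qd": joint speeds; "joint_torque": joint torques, N m; "tool_pos": TCP position; "eef_rot": TCP orientation; "contact_force": force on the tool from outside, world axes, zero at the start; "moment": the same for the moment, N m; "opening": opening from 0.0 (shut) to 1.0 (fully open); "finger_force": force on a finger pad.
Only numpy, scipy, OpenCV 4.12 (cv2) and the standard library are available. Lean on these libraries where they do the work, as an engineer would, in place of code of your own. Each camera call takes 0.05 s, during which the arm holds its last target. There are 200 camera calls.

TASK

Build one tower on the round white stand: the large single dish first, on it the medium one, then the small one, each centred on what is below, and last the steel weight on top of the small dish with its bar handle in line with the stand's nose. Keep everything level and set each piece down gently, and do not disturb the gas burner or the jar.

Things in the scene. Friction and masses are not known exactly. Their poses are not given: they have to be found in the camera images.
- dish_large: closed round culture dish, clear plastic with yellow-brown agar, standing flat on its own, a plain upright cylinder 64 mm across and 16 mm high, about 50 g (the largest of the three single dishes). Origin: centre of its underside, z up; its yaw means nothing.
- dish_medium: closed round culture dish, clear plastic with yellow-brown agar, standing flat on its own, a plain upright cylinder 50 mm across and 16 mm high, about 35 g (the middle of the three single dishes). Origin: centre of its underside, z up; its yaw means nothing.
- dish_small: closed round culture dish, clear plastic with yellow-brown agar, standing flat on its own, a plain upright cylinder 36 mm across and 16 mm high, about 22 g (the smallest of the three single dishes). Origin: centre of its underside, z up; its yaw means nothing.
- weight: stack weight of bright steel, about 110 g: a round foot disc 34 mm across and 6 mm thick, and standing across it a flat upright bar handle 32 mm long, 10 mm thick, from 6 to 28 mm above the underside. Origin: centre of its underside, z up; its x axis runs along the bar (either end is the same), which at the start lies within 0.6 rad of world x.
- stand: fixed low round white stand, disc 96 mm across with a flat top 18 mm above the table (a thin grey ring is printed on it); a white nose 16 mm wide and 10 mm high with a black line on it sticks out at one side to 73 mm from the centre. Origin: centre of the underside of the disc, on the table; z up; the nose points along its -x, within 0.5 rad of world -x.
- block: fixed square heating block, not used: grey base 90 x 90 x 18 mm with a bare aluminium top 70 x 70 mm, 28 mm high in all. Origin: centre of its underside, z up.
- burner: gas burner on an orange cartridge 90 mm across, with a brass nozzle to 102 mm high, loose, a bystander. Origin: centre of its underside, z up.
- jar: white capped specimen jar about 48 mm across and 62 mm high, loose, a bystander. Origin: centre of its underside, z up.
There are look-alikes about, which are no part of the job. What is shaped like the dish_large but pink is not meant. What is shaped like the dish_small but green is not meant.

How it is judged:
By the outcome, as a careful person would: the job done as asked, in the order asked, and still so for the second after the job is handed in, with the robot touching nothing.
It also fails if it takes over 128 s, if anything falls off the work surface, if the arm or the gripper's body presses on something with over 40 N, if the wrist force passes 120 N, or if a joint passes its speed limit or range.

## Working session

There is one attempt and no reset: what is moved stays moved. The work goes in short steps, Python scripts to look and compute and a tool call to move; the robot and the scene stay as the last step left them, time stands still between calls to the robot, and variables do not carry over. Pictures are saved under pics/ and viewed, at most 14 in all, crops included, and the job is handed in when it is done.

Besides the shell and the picture viewer there is one more tool, called as name(argument=value, ...) on one line, values as JSON. play_rows: Moves the arm, as the interface text tells. Its arguments: {"type":"object","properties":{"translation":{"type":"array","items":{"type":"array","items":{"type":"number"}}},"delta_rot":{"type":"array","items":{"type":"array","items":{"type":"number"}}},"grip":{"type":"array","items":{"type":"number"}},"squeeze":{"type":"number"}},"required":["translation","delta_rot","grip"]}

```bash
mkdir -p pics; ls
python3 - <<'E'
from plant import r
import cv2,numpy as np
for n in("side","top"):
    cv2.imwrite(f"pics/{n}0.png",r.snapshot(n)); c=r.get_calibration(n); print(n,c)
    for t in("dish_large","dish_medium","dish_small","weight","stand","burner","jar","block"):
        print(t,[(round(d["confidence"],2),np.round(d["point"],3).tolist()) for d in r.look_for(n,t)])
s=r.get_state();print(s)
E
```

```text
pics
side {'intrinsics': array([[442.39293683,   0.        , 319.26565229],
       [  0.        , 442.39293683, 241.11710809],
       [  0.        ,   0.        ,   1.        ]]), 'k1': 0.0015366151539450315, 'eye': array([0.13644843, 0.4449166 , 0.59258909]), 'rotation': array([-0.13225984,  0.37935128,  0.85892416, -0.31756766])}
dish_large [(0.79, [0.6, -0.239, 0.017]), (0.77, [0.646, -0.357, 0.022])]
dish_medium [(0.73, [0.439, 0.252, 0.018])]
dish_small [(0.77, [0.362, -0.047, 0.014])]
weight [(0.63, [0.443, 0.076, 0.016])]
stand [(0.73, [0.628, -0.09, 0.02])]
burner [(0.66, [0.462, -0.267, 0.048])]
jar [(0.6, [0.613, 0.121, 0.043])]
block [(0.6, [0.606, 0.27, 0.027])]
top {'intrinsics': array([[517.91848983,   0.        , 320.91417195],
       [  0.        , 517.91848983, 246.61281405],
       [  0.        ,   0.        ,   1.        ]]), 'k1': 0.046812347823857674, 'eye': array([ 0.40421389, -0.04575868,  1.13973879]), 'rotation': array([ 0.03954085, -0.03313054, -0.70330985,  0.70900927])}
dish_large [(0.95, [0.652, -0.366, 0.016]), (0.58, [0.603, -0.248, 0.017])]
dish_medium
[... 357 characters left out ...]
-1.1292309 ,  0.68906679, -0.19459813,  1.56528489,  0.15729917,
        0.90250525, -0.21510202]), 'qd': array([3.30249127e-04, 7.75781332e-04, 9.79232087e-04, 9.39638978e-05,
       2.93276624e-04, 4.39027537e-04, 8.52711071e-05]), 'joint_torque': array([ 1.57911577e-04, -5.27469456e+01, -1.26695730e+00, -1.53745401e+01,
       -5.19075617e-02, -6.44369666e-04,  2.18273067e-05]), 'tool_pos': array([0.24783732, 0.57378849, 0.30276745]), 'eef_rot': array([2.02465049e-01, 9.79289487e-01, 5.90534253e-05, 6.82000492e-06]), 'contact_force': array([-1.35332326,  0.7583903 , -0.29488871]), 'moment': array([ 0.02262501, -0.01564411,  0.01035018]), 'finger_force': 0.0, 'opening': 0.9973867041542289}
```

View pics/top0.png

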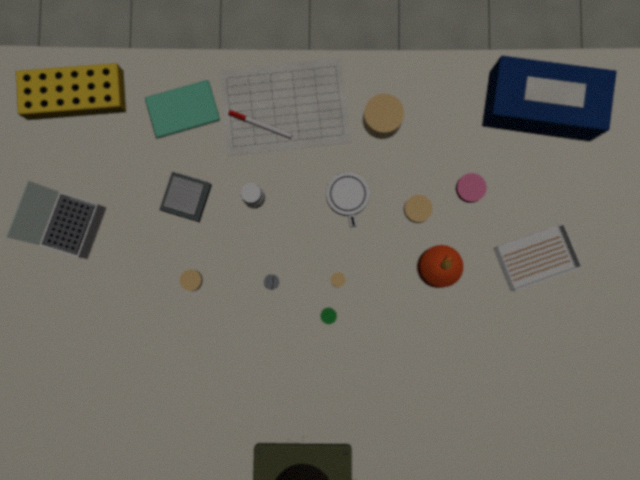

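View pics/side0.png

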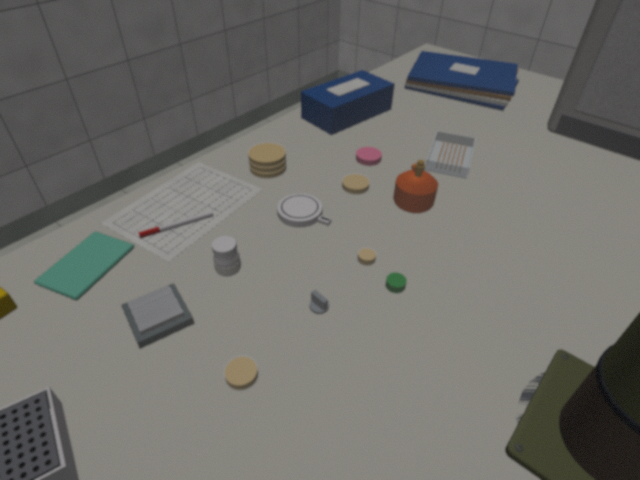

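Top view: yellow dishes at (418,208) large, (191,280) medium and (338,280) small. The weight is at (271,282), and the stand at (347,195) with its nose at (353,225). Look-alikes are the pink dish (471,187), the green dish (329,316) and the stack of yellow dishes (383,115). Side view: large (355,183), small (367,256), medium (241,371), weight (318,301), pink (369,155), green (396,282), stack (267,158). I choose the single yellow ones.

```bash
cat > h.py <<'E'
import numpy as np,cv2
from scipy.spatial.transform import Rotation as R
from scipy.optimize import least_squares
from plant import r
CAL={n:r.get_calibration(n) for n in("side","top")}
def proj(n,P):
    c=CAL[n];p=R.from_quat(c["rotation"]).inv().apply(np.atleast_2d(P)-c["eye"])
    s=np.c_[p[:,0],-p[:,1]]/-p[:,2:]; s=s*(1+c["k1"]*(s**2).sum(1,keepdims=True))
    K=c["intrinsics"];return s*[K[0,0],K[1,1]]+K[:2,2]
def disc(rad,z,m=48):
    a=np.arange(m)*2*np.pi/m;return np.c_[rad*np.cos(a),rad*np.sin(a),0*a+z]
def cyl(d,h,z0=0):return np.r_[disc(d/2,z0),disc(d/2,z0+h)]
def hullc(uv):
    m=cv2.moments(cv2.convexHull(uv.astype(np.float32)));return np.array([m["m10"],m["m01"]])/m["m00"],m["m00"]
def blob(img,uv,lo,hi,pad=30):
    "HSV mask component nearest uv -> centroid, area (sub-pixel)"
    m=cv2.inRange(cv2.cvtColor(img,cv2.COLOR_BGR2HSV),lo,hi)
    k,l,s,c=cv2.connectedComponentsWithStats(m);i=[j for j in range(1,k) if s[j,4]>40]
    j=min(i,key=lambda j:np.hypot(*(c[j]-uv)));return c[j],s[j,4],l==j
def fit(model,obs,x0):
    "obs {cam:centroid}; fits xyz of the origin"
    f=lambda x:np.concatenate([hullc(proj(n,model+x))[0]-c for n,c in obs.items()])
    s=least_squares(f,x0,diff_step=1e-4,x_scale=.01);return s.x,s.fun
E
python3 - <<'E'
from h import *
im={n:r.snapshot(n) for n in("side","top")}
px={"dish_large":[(355,183),(418,208)],"dish_medium":[(241,371),(191,280)],"dish_small":[(367,256),(338,280)],"weight":[(318,301),(271,282)],"stand":[(300,209),(347,195)]}
guess={"dish_large":(.603,-.245,0),"dish_medium":(.445,.248,0),"dish_small":(.446,-.072,0),"weight":(.44,.077,0),"stand":(.627,-.092,0)}
D={"dish_large":64,"dish_medium":50,"dish_small":36}
for t in px:
    obs={};
    for n,uv in zip(("side","top"),px[t]):
        if t in D:
            c,a,m=blob(im[n],uv,(8,60,60),(28,255,255))
            obs[n]=c; print(t,n,"colour",c.round(1),a,"model area",round(hullc(proj(n,cyl(D[t]/1e3,.016)+guess[t]))[1]))
        for d in r.silhouettes(n,t):
            ys,xs=np.nonzero(d["pixels"]);c=np.array([xs.mean(),ys.mean()])
            print("   net",n,round(d["confidence"],2),c.round(1),len(xs))
            if np.hypot(*(c-uv))<12 : 
                if t not in D: obs[n]=c
                np.save(f"m_{t}_{n}.npy",d["pixels"])
    if t in D and len(obs)==2: print("FIT",*[np.round(v,4) for v in fit(cyl(D[t]/1e3,.016),obs,guess[t])])
def crop(n,uv,k=8,w=50):
    u,v=uv;return cv2.resize(im[n][v-w//2:v+w//2,u-w//2:u+w//2],None,fx=260/w,fy=260/w,interpolation=cv2.INTER_CUBIC)
cv2.imwrite("pics/crops.png",np.vstack([np.hstack([crop("top",u,w=w) for u,w in(((347,200),70),((271,282),36),((418,208),60))]),
 np.hstack([crop("side",u,w=w) for u,w in(((303,209),70),((318,301),36),((355,183),60))])]))
E
```

```text
dish_large side colour [355.3 183.1] 376 model area 525
   net side 0.91 [368.6 156.1] 423
   net side 0.71 [355.1 183.9] 502
dish_large top colour [418.  208.1] 633 model area 707
   net top 0.89 [418.3 207.9] 711
   net top 0.61 [470.9 187.6] 736
   net top 0.45 [185.5 196.4] 1672
FIT [ 0.6069 -0.2489 -0.0007] [-0.5989 -0.0751  0.302   0.4889]
dish_medium side colour [240.6 372.2] 766 model area 1016
   net side 0.69 [241.1 373. ] 1035
dish_medium top colour [190.2 279.7] 397 model area 459
   net top 0.76 [190.3 279.7] 433
   net top 0.58 [347.2 195.1] 1592
FIT [ 0.4451  0.2482 -0.0006] [-0.4865 -0.0768  0.4578  0.572 ]
dish_small side colour [366.4 255.7] 196 model area 317
   net side 0.88 [395.9 282.4] 344
   net side 0.68 [366.6 256.7] 301
dish_small top colour [337.8 279.1] 184 model area 220
   net top 0.68 [337.  278.9] 185
   net top 0.6 [328.  315.2] 204
FIT [ 0.4487 -0.0729 -0.001 ] [-0.5229 -0.0679  0.2959  0.5311]
   net side 0.8 [318.2 303.4] 299
   net top 0.48 [270.5 281.4] 187
   net side 0.62 [300.7 210.8] 1341
   net top 0.87 [347.3 195.1] 1494
```

View pics/crops.png

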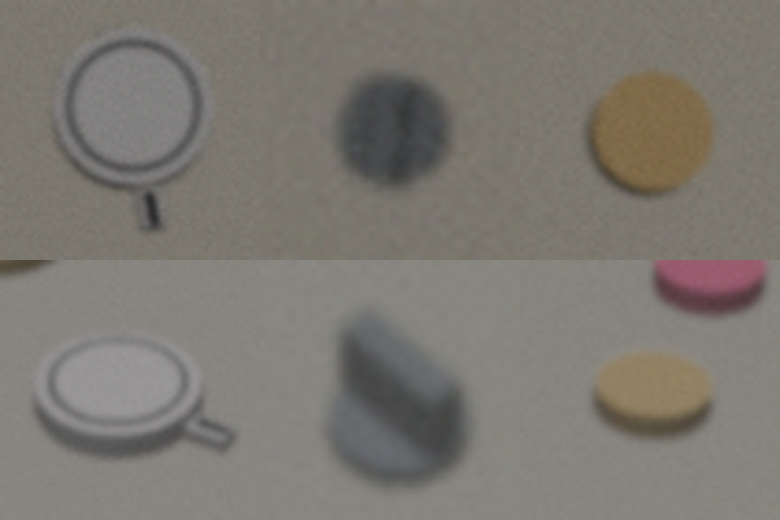

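Crops: the stand's ring is centred at about (347,193) in the top view, with a black nose line near (352,221). The weight's bar runs almost along world x. The dish at (418,208) is single and yellow.

```bash
cat > m.py <<'E'
from h import *
im={n:r.snapshot(n) for n in("side","top")}
px={"large":[(355,183),(418,208),64,(.607,-.249,.016)],"medium":[(241,371),(191,280),50,(.445,.248,.016)],"small":[(367,256),(338,280),36,(.449,-.073,.016)]}
for t,(a,b,d,g) in px.items():
    obs={n:blob(im[n],u,(8,60,60),(28,255,255))[0] for n,u in zip(("side","top"),(a,b))}
    print(t,"top-disc fit",*[np.round(v,4) for v in fit(disc(d/2e3,0),obs,g)])
# stand: whole-thing mask fit x,y,z,(yaw from black line) 
def noseed(n,uv,w=9):
    g=cv2.cvtColor(im[n],cv2.COLOR_BGR2GRAY).astype(float);u,v=uv
    s=g[v-w:v+w+1,u-w:u+w+1];wt=np.clip(np.percentile(s,60)-25-s,0,None);y,x=np.mgrid[v-w:v+w+1,u-w:u+w+1]
    return np.array([(wt*x).sum(),(wt*y).sum()])/wt.sum()
# ring of the stand: polar search for darkest radius about expected ring
def ring(n,x):
    g=cv2.GaussianBlur(cv2.cvtColor(im[n],cv2.COLOR_BGR2GRAY),(0,0),.7).astype(np.float32)
    def cost(p,rr):
        q=proj(n,disc(rr,0,120)+[p[0],p[1],p[2]]).astype(np.float32)
        return cv2.remap(g,q[None,:,0],q[None,:,1],cv2.INTER_CUBIC).mean()
    return cost
from scipy.optimize import minimize
cs={n:ring(n,0) for n in im}
f=lambda p:cs["side"](p[:3],p[3])+cs["top"](p[:3],p[3])
best=None
for rr in(.036,.039,.042):
    s=minimize(f,[.628,-.092,.018,rr],method="Nelder-Mead",options=dict(initial_simplex=np.array([[.628,-.092,.018,rr]]+[[.628+(i==0)*.006,-.092+(i==1)*.006,.018+(i==2)*.006,rr+(i==3)*.003] for i in range(4)]),xatol=1e-5,fatol=1e-3))
    print("ring",s.x.round(4),round(s.fun,2))
    if best is None or s.fun<best.fun:best=s
S=best.x
for n in im:
    s=minimize(lambda p:cs[n]([p[0],p[1],.018],S[3]),S[:2],method="Nelder-Mead",options=dict(initial_simplex=[S[:2],S[:2]+[.005,0],S[:2]+[0,.005]]));print("ring z=.018",n,s.x.round(4))
    uv={"top":(352,222),"side":(317,217)}[n];c=noseed(n,uv,6 if n=="top" else 5)
    q=least_squares(lambda p:proj(n,[p[0],p[1],.010])[0]-c,[.57,-.1],x_scale=.01).x
    d=S[:2]-q if n=="x" else s.x-q
    print(" line px",c.round(1),q.round(4),"dist",np.hypot(*d).round(4),"yaw",np.arctan2(d[1],d[0]).round(3))
# weight: model foot+bar fitted to net mask, both cams
def wm(p):
    Q=R.from_euler("z",p[3]);b=np.array([[i*.016,j*.005,k] for i in(-1,1) for j in(-1,1) for k in(.006,.028)])
    return cyl(.034,.006)+p[:3],Q.apply(b)+p[:3]
M={n:np.load(f"m_weight_{n}.npy") for n in im}
def cost(p):
    c=0
    for n in im:
        m=np.zeros((480*4,640*4),np.uint8)
        for q in wm(p):cv2.fillConvexPoly(m,cv2.convexHull(np.round(proj(n,q)*4+1.5).astype(int)),1)
        m=cv2.resize(m*255.,(640,480),interpolation=cv2.INTER_AREA)/255
        c+=np.abs(m-M[n]).sum()
    return c
for y in(-.4,-.2,0,.2,.4):
    s=minimize(cost,[.443,.077,0,y],method="Nelder-Mead",options=dict(initial_simplex=np.array([[.443,.077,0,y]]+[[.443+(i==0)*.006,.077+(i==1)*.006,(i==2)*.006,y+(i==3)*.15] for i in range(4)])))
    print("weight",s.x.round(4),round(s.fun,1))
E
python3 m.py
```

```text
large top-disc fit [ 0.6072 -0.2491  0.0072] [-0.5753 -0.0877  0.2938  0.4798]
medium top-disc fit [0.445  0.2483 0.0079] [-0.4999 -0.0806  0.467   0.5884]
small top-disc fit [ 0.4488 -0.0727  0.0074] [-0.5844 -0.0905  0.3347  0.5968]
ring [ 0.6384 -0.093   0.0165  0.0379] 221.02
ring [ 0.6349 -0.0917  0.0048  0.0438] 219.74
ring [ 0.6349 -0.0917  0.0048  0.0438] 219.73
ring z=.018 side [ 0.6258 -0.0811]
 line px [313.9 220.3] [ 0.5881 -0.0843] dist 0.0379 yaw 0.084
ring z=.018 top [ 0.632  -0.0917]
 line px [352.5 221.1] [ 0.5779 -0.104 ] dist 0.0555 yaw 0.225
weight [ 4.429e-01  7.480e-02 -4.000e-04 -3.386e-01] 93.2
weight [ 0.4432  0.0743 -0.0019 -0.1228] 96.3
weight [ 0.4435  0.0745 -0.002  -0.0444] 100.6
weight [ 0.443   0.0745 -0.001   0.265 ] 116.6
weight [ 0.4429  0.0744 -0.      0.4179] 121.8
```

```bash
cat > m2.py <<'E'
from h import *
from scipy.optimize import minimize
im={n:r.snapshot(n) for n in("side","top")}
def nose(p):
    b=np.array([[i,j*.008,k] for i in(-.073,-.03) for j in(-1,1) for k in(0,.010)]);return R.from_euler("z",p[3]).apply(b)+p[:3]
def cost(p,M,f):
    c=0
    for n in M:
        m=np.zeros((480*4,640*4),np.uint8)
        for q in f(p):cv2.fillConvexPoly(m,cv2.convexHull(np.round(proj(n,q)*4+1.5).astype(int)),1)
        m=cv2.resize(m*255.,(640,480),interpolation=cv2.INTER_AREA)/255
        c+=np.abs(m-M[n]).sum()
    return c
M={n:np.load(f"m_stand_{n}.npy") for n in im}
f=lambda p:(cyl(.096,.018)+p[:3],nose(p))
for sel in(("side","top"),("top",),("side",)):
    x0=np.array([.633,-.092,0,.2]);k=4 if len(sel)==2 else 4
    S=np.array([x0]+[x0+e for e in np.diag([.006,.006,.006 if len(sel)==2 else 0,.15])]) 
    g=(lambda p:cost(p,{n:M[n] for n in sel},f))
    if len(sel)==1:
        s=minimize(lambda p:g([p[0],p[1],0,p[2]]),x0[[0,1,3]],method="Nelder-Mead",options=dict(initial_simplex=np.array([x0[[0,1,3]]]+[x0[[0,1,3]]+e for e in np.diag([.006,.006,.15])])))
    else: s=minimize(g,x0,method="Nelder-Mead",options=dict(initial_simplex=S)); P=s.x
    print(sel,s.x.round(4),round(s.fun,1))
def draw(n,uv,w,polys,out=260):
    u,v=uv;k=out/w;c=cv2.resize(im[n][v-w//2:v+w//2,u-w//2:u+w//2],(out,out),interpolation=cv2.INTER_CUBIC)
    for q in polys:
        a=((proj(n,q)-[u-w//2,v-w//2]+.5)*k*8).astype(int);cv2.polylines(c,[a],True,(0,255,0),1,cv2.LINE_AA,3)
    return c
st=[disc(.048,.018)+P[:3],disc(.048,0)+P[:3]]+[R.from_euler("z",P[3]).apply(np.array([[-.049,0,.01],[-.073,0,.01]]))+P[:3]]
def bar(p):return R.from_euler("z",p[3]).apply(np.array([[i*.016,j*.005,.028] for i,j in((-1,-1),(-1,1),(1,1),(1,-1))]))+p[:3]
w=np.array([.443,.0748,0,-.15]);L=np.array([.607,-.249,0])
rows=[]
for n in("top","side"):
    U=lambda P:tuple(np.round(proj(n,P)[0]).astype(int))
    rows.append(np.hstack([draw(n,U(P[:3]),70,st),draw(n,U(w[:3]),36,[bar(w),disc(.017,.0)+w[:3],disc(.017,.006)+w[:3]]),draw(n,U(L),60,[disc(.032,0)+L,disc(.032,.016)+L])]))
cv2.imwrite("pics/ov.png",np.vstack(rows))
E
python3 m2.py
```

```text
('side', 'top') [ 0.6384 -0.0929 -0.0029  0.174 ] 238.4
('top',) [ 0.6388 -0.0906  0.1961] 135.4
('side',) [ 0.6348 -0.0916  0.1734] 99.1
```

View pics/ov.png

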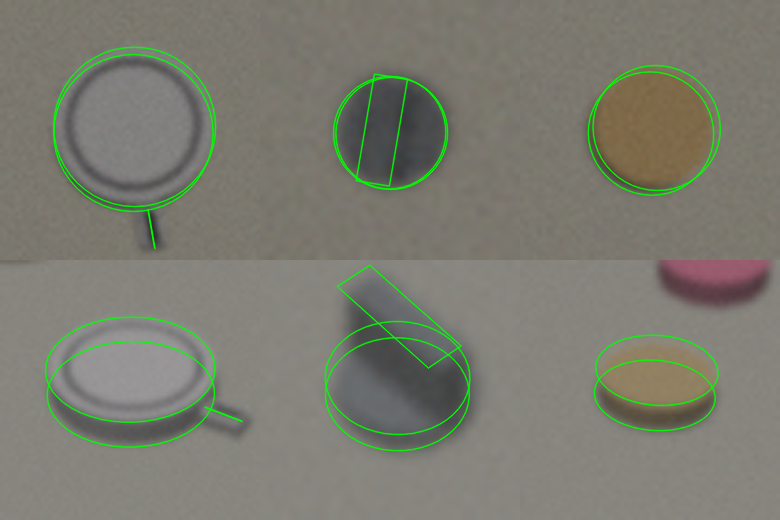

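The overlays fit to about 1.5 px. I'll refine the stand centre from the bright disc inside the ring.

```bash
cat > m3.py <<'E'
from h import *
im={n:np.mean([r.snapshot(n).astype(float) for _ in range(3)],0).astype(np.uint8) for n in("side","top")}
obs={};full={}
for n,uv in(("side",(300,206)),("top",(347,193))):
    g=cv2.cvtColor(im[n],cv2.COLOR_BGR2GRAY);u,v=uv
    gg=cv2.resize(g[v-40:v+40,u-40:u+40],None,fx=8,fy=8,interpolation=cv2.INTER_CUBIC)
    mid=np.median(g[v-4:v+5,u-4:u+5]);
    # dark ring level along rows, threshold between
    for th in range(6,60,3):
        m=(gg>mid-th).astype(np.uint8);m=cv2.medianBlur(m*255,15)
        k,l,s,c=cv2.connectedComponentsWithStats(m);j=l[320,320]
        a=s[j,4]/64
        if j and a<1500 and s[j,0]>10 and s[j,1]>10: obs[n]=(c[j]+.5)/8-.5+[u-40,v-40];A=a;T=th
    print(n,mid,obs.get(n),A,T)
p,fun=fit(disc(.0415,0),obs,(.635,-.092,.018));print("stand top",p.round(4),fun.round(2))
for n in obs:
    A=hullc(proj(n,disc(.0415,0)+p))[1];q=least_squares(lambda x:hullc(proj(n,disc(.04,.018)+[x[0],x[1],0]))[0]-obs[n],p[:2],diff_step=1e-4,x_scale=.01).x
    print(n,"model area r41.5",round(A),"xy at z=.018",q.round(4))
def line(n,uv,hw,hh):
    u,v=uv;g=cv2.cvtColor(im[n],cv2.COLOR_BGR2GRAY)[v-hh:v+hh+1,u-hw:u+hw+1].astype(int);return g
print(line("top",(352,222),7,9));print(line("side",(322,217),13,8))
E
python3 m3.py
```

```text
side 150.0 [299.28698792 206.050216  ] 531.6875 18
top 128.0 [347.45170139 192.9997637 ] 843.0625 33
stand top [ 0.638  -0.0932  0.0172] [-0.59 -0.09  0.37  0.51]
side model area r41.5 757 xy at z=.018 [ 0.6362 -0.093 ]
top model area r41.5 1099 xy at z=.018 [ 0.639  -0.0924]
[[116 117 118 119 117 118 116 115 112 104  95  91  89  97 103]
 [ 96  98 100 104 102 105 103 102  98  95  91  98 104 112 116]
 [ 84  82  81  85  95  99  97  99 103 106 107 110 114 118 119]
 [101  96  91  92 100  97  87  88  99 112 112 114 116 120 117]
 [114 112 104 100 100  93  70  61  84 104 112 114 115 119 118]
 [119 116 110 103 100  91  62  45  69  98 114 119 118 120 120]
 [119 117 111 103 103  96  68  45  64  94 114 119 119 118 121]
 [119 117 115 103 105 101  78  47  58  93 116 119 117 119 116]
 [119 118 113 104 104 104  83  53  53  87 112 115 117 117 119]
 [118 120 116 107 104 105  85  56  47  77 103 114 113 119 119]
 [120 119 118 110 103 103  89  60  45  69  98 114 116 117 120]
 [120 119 118 112 105 102  97  72  50  66  94 111 117 119 118]
 [119 119 119 113 104 101  98  81  65  73  91 105 115 116 117]
 [12
[... 1596 characters left out ...]
 124 129 132 132 133]
 [105  96  90  85  83  81  81  83  89  99 106 112 116 119 123 122 118 112
  107 103 104 108 115 127 133 134 133]
 [ 89  85  83  81  80  81  84  89  95  96  98  98 102 108 113 118 123 124
  123 115 104 102 114 126 132 133 133]
 [ 82  81  83  80  83  87  96 103 111 110 105 100  97  97 100 103 109 115
  116 109  98 101 115 129 133 132 133]
 [ 81  83  84  85  91 101 111 120 124 124 118 114 110 102  99  99  99 100
  100  96  97 109 123 132 133 132 133]
 [ 87  88  93 101 110 118 125 131 132 130 128 126 124 118 114 110 105 100
   96  96 107 119 129 132 133 133 132]
 [ 99 104 110 119 125 128 131 131 134 133 133 132 131 129 127 123 120 113
  107 110 120 127 132 134 134 132 133]]
```

Run:
```python
from h import *
c0=np.array([.639,-.0924])
bp=lambda uv,z:least_squares(lambda p:proj("top",[p[0],p[1],z])[0]-uv,[.6,-.1],x_scale=.01).x
a,b,m=bp((351.87,217.5),.01),bp((353.05,224),.01),bp((352.45,221),.01)
print(a,b,m)
d=a-b;print("line dir",np.arctan2(d[1],d[0]));d=c0-m;print("centre-mid",np.arctan2(d[1],d[0]),np.hypot(*d))
s=r.get_state();T=R.from_quat(s["eef_rot"]);print(T.as_matrix().round(3),s["clock"])
```

```text
[ 0.58576501 -0.10268124] [ 0.57131919 -0.10531483] [ 0.57798118 -0.10397842]
line dir 0.18032725118401075
centre-mid 0.1875221829342104 0.06210761919322881
[[-0.918  0.397 -0.   ]
 [ 0.397  0.918  0.   ]
 [ 0.     0.    -1.   ]] 2.0
```

play_rows(translation=[[0,0,0],[0,0,0],[0,0,0],[-0.022,-0.05,0.006],[-0.022,-0.05,0.006],[-0.022,-0.05,0.006],[-0.022,-0.05,0.006],[-0.022,-0.05,0.006],[-0.022,-0.05,0.006],[-0.022,-0.05,0.006],[-0.022,-0.05,0.006],[-0.022,-0.05,0.006],[-0.022,-0.05,0.006],[-0.022,-0.05,0.006],[-0.022,-0.05,0.006],[-0.022,-0.05,0.006],[-0.022,-0.05,0.006],[-0.022,-0.05,0.006],[-0.022,-0.023,0.006],[0,0,0]], delta_rot=[[0,0,-7.8],[0,0,-7.8],[0,0,-7.8],[0,0,0],[0,0,0],[0,0,0],[0,0,0],[0,0,0],[0,0,0],[0,0,0],[0,0,0],[0,0,0],[0,0,0],[0,0,0],[0,0,0],[0,0,0],[0,0,0],[0,0,0],[0,0,0],[0,0,0]], grip=[1,1,1,1,1,1,1,1,1,1,1,1,1,1,1,1,1,1,1,1], squeeze=10)

```text
clock: 4.5
tool_pos: [0.601, -0.2018, 0.2059]
eef_rot: [0.002, 1.0, -0.0, 0.0]
contact_force: [-0.5, -0.1, 0.1]
opening: 1.003
finger_force: 0.0
```

play_rows(translation=[[-0.003,-0.0235,0.01],[-0.003,-0.0235,0.01],[0,0,0.02],[0,0,0.02],[0,0,0.02],[0,0,0.02],[0,0,0.01],[0,0,0]], delta_rot=[[0,0,0],[0,0,0],[0,0,0],[0,0,0],[0,0,0],[0,0,0],[0,0,0],[0,0,0]], grip=[1,1,1,1,1,1,1,1])

```text
clock: 5.5
tool_pos: [0.6061, -0.2456, 0.0958]
eef_rot: [-0.001, 1.0, 0.0, -0.001]
contact_force: [-0.0, 0.5, 1.0]
opening: 1.0
finger_force: 0.0
```

Run:
```python
from h import *
import cv2
b=cv2.resize(r.snapshot("side")[110:270,255:455],None,fx=3.5,fy=3.5,interpolation=cv2.INTER_CUBIC)
cv2.imwrite("pics/g1.png",b);s=r.get_state();print(s["tool_pos"],s["eef_rot"])
```

```text
[ 0.60656125 -0.24585633  0.09665804] [-3.96252610e-04  9.99999916e-01  5.28775308e-05  8.56609002e-05]
```

View pics/g1.png

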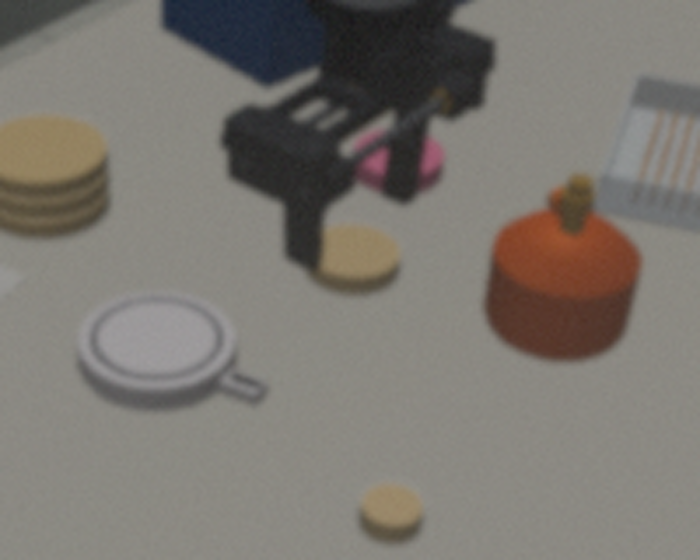

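Side crop: the open fingers straddle the yellow single dish at about (355,255), clear of the pink one and the burner.

play_rows(translation=[[0,-0.003,0.01],[0,0,0.01],[0,0,0.009],[0,0,0],[0,0,0],[0,0,0],[0,0,0],[0,0,0],[0,0,0],[0,0,0]], delta_rot=[[0,0,0],[0,0,0],[0,0,0],[0,0,0],[0,0,0],[0,0,0],[0,0,0],[0,0,0],[0,0,0],[0,0,0]], grip=[1,1,1,1,-1,-1,-1,-1,-1,-1], squeeze=8)

```text
clock: 6.8
tool_pos: [0.6066, -0.249, 0.068]
eef_rot: [-0.0, 1.0, -0.0, 0.0]
contact_force: [-0.1, 0.5, 3.3]
opening: 0.727
finger_force: 8.0
```

Run:
```python
from plant import r
s=r.get_state();print(s["tool_pos"],s["eef_rot"],s["contact_force"],s["opening"],s["finger_force"])
```

```text
[ 0.60660056 -0.24899283  0.0680281 ] [-3.10600389e-04  9.99999916e-01 -4.18947385e-05  2.65694539e-04] [-0.14231623  0.51729102  3.29145521] 0.7273860070352222 8.000151962041855
```

play_rows(translation=[[0,0,-0.01],[0,0,-0.02],[0,0,-0.02],[-0.006,0.03,0],[-0.006,0.03,0],[-0.006,0.03,0],[-0.006,0.03,0],[-0.007,0.0358,0],[0,0,0],[0,0,0]], delta_rot=[[0,0,0],[0,0,0],[0,0,0],[0,0,0],[0,0,0],[0,0,0],[0,0,0],[0,0,0],[0,0,0],[0,0,0]], grip=[-1,-1,-1,-1,-1,-1,-1,-1,-1,-1])

```text
clock: 8.05
tool_pos: [0.6374, -0.0942, 0.1186]
eef_rot: [-0.0, 1.0, -0.001, 0.0]
contact_force: [1.0, -0.6, 0.0]
opening: 0.722
finger_force: 8.0
```

play_rows(translation=[[0,0.001,0.01],[0,0,0.01],[0,0,0.006],[0,0,0.003],[0,0,0.002],[0,0,0],[0,0,0]], delta_rot=[[0,0,0],[0,0,0],[0,0,0],[0,0,0],[0,0,0],[0,0,0],[0,0,0]], grip=[-1,-1,-1,-1,-1,-1,-1])

```text
clock: 8.93
tool_pos: [0.6375, -0.0921, 0.087]
eef_rot: [-0.0, 1.0, 0.0, 0.0]
contact_force: [-0.2, -0.1, -0.6]
opening: 0.723
finger_force: 8.0
```

play_rows(translation=[[0,-0.001,0],[0,0,0.0005],[0,0,0.0005],[0,0,0],[0,0,0]], delta_rot=[[0,0,0],[0,0,0],[0,0,0],[0,0,0],[0,0,0]], grip=[-1,-1,-1,-1,-1])

```text
clock: 9.55
tool_pos: [0.6373, -0.0933, 0.086]
eef_rot: [-0.0, 1.0, -0.0, 0.0]
contact_force: [0.1, -1.0, 4.8]
opening: 0.721
finger_force: 8.0
```

play_rows(translation=[[0,0,0],[0,0,0],[0,0,0],[0,0,0],[0,0,-0.015],[0,0,-0.03],[0,0,-0.05],[0.02,0.05,-0.03],[0.02,0.06,0],[0.02,0.06,0],[0.02,0.06,0]], delta_rot=[[0,0,0],[0,0,0],[0,0,0],[0,0,0],[0,0,0],[0,0,0],[0,0,0],[0,0,0],[0,0,0],[0,0,0],[0,0,0]], grip=[0.5,0.54,0.57,0.6,0.6,0.6,0.6,0.6,0.6,0.6,0.6])

```text
clock: 10.92
tool_pos: [0.5574, 0.1365, 0.2121]
eef_rot: [-0.0, 1.0, 0.0, 0.001]
contact_force: [-0.1, 0.6, -0.1]
opening: 0.798
finger_force: 0.0
```

```bash
cat > chk.py <<'E'
from h import *
im={n:np.mean([r.snapshot(n).astype(float) for _ in range(3)],0).astype(np.uint8) for n in("side","top")}
import sys
S=np.array([.638,-.0932,0])
d=float(sys.argv[1]);z=float(sys.argv[2])
model=cyl(d,.016);obs={}
for n in im:
    c,a,m=blob(im[n],proj(n,S+[0,0,z+.01])[0],(8,60,60),(28,255,255));obs[n]=c;print(n,c.round(1),a)
p,f=fit(model,obs,S+[0,0,z]);print("dish",p.round(4),f.round(2))
w=70;rows=[]
for n in("top","side"):
    u,v=np.round(proj(n,S+[0,0,z])[0]).astype(int);rows.append(cv2.resize(im[n][v-35:v+35,u-35:u+35],(390,390),interpolation=cv2.INTER_CUBIC))
cv2.imwrite(sys.argv[3],np.hstack(rows));s=r.get_state();print(s["tool_pos"],s["eef_rot"],s["clock"])
E
python3 chk.py .064 .018 pics/p1.png
```

```text
side [299.4 202.7] 463
top [347.9 192.3] 608
dish [ 0.6377 -0.0936  0.0174] [-0.49 -0.08  0.31  0.42]
[0.55841303 0.1331747  0.21122611] [ 5.63314032e-04  9.99999559e-01 -5.90792030e-04  4.65059753e-04] 11.225
```

View pics/p1.png

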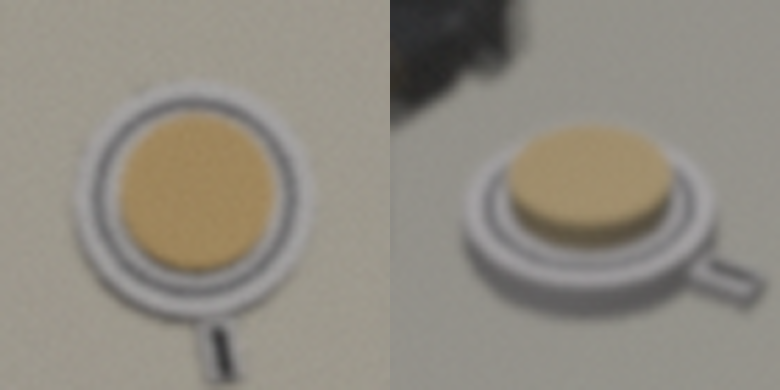

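The large dish sits level and concentric in the ring, within 0.5 mm. Next is the medium dish.

play_rows(translation=[[0.038,0.038,0],[0.038,0.038,0],[0.0375,0.039,0.02],[0,0,0.03],[0,0,0.03],[0,0,0.02],[0,0,0.01],[0,0,0],[0,0,0]], delta_rot=[[0,0,0],[0,0,0],[0,0,0],[0,0,0],[0,0,0],[0,0,0],[0,0,0],[0,0,0],[0,0,0]], grip=[0.9,0.9,0.9,0.9,0.9,0.9,0.9,0.9,0.9])

```text
clock: 12.35
tool_pos: [0.4449, 0.2494, 0.1014]
eef_rot: [0.0, 1.0, 0.0, 0.001]
contact_force: [-0.4, -0.1, -0.6]
opening: 0.947
finger_force: 0.0
```

play_rows(translation=[[0,-0.001,0.012],[0,0,0.012],[0,0,0.009],[0,0,0],[0,0,0],[0,0,0],[0,0,0],[0,0,0],[0,0,0],[0,0,0],[0,0,0],[0,0,0]], delta_rot=[[0,0,0],[0,0,0],[0,0,0],[0,0,0],[0,0,0],[0,0,0],[0,0,0],[0,0,0],[0,0,0],[0,0,0],[0,0,0],[0,0,0]], grip=[0.9,0.9,0.9,0.9,0.4,0.3,0.2,-1,-1,-1,-1,-1])

```text
clock: 13.85
tool_pos: [0.4444, 0.2486, 0.0679]
eef_rot: [-0.0, 1.0, 0.0, 0.0]
contact_force: [0.6, 0.0, 5.3]
opening: 0.562
finger_force: 8.0
```

play_rows(translation=[[0,0,-0.01],[0,0,-0.03],[0,0,-0.03],[0,0,-0.03],[-0.024,-0.042,0],[-0.024,-0.043,0],[-0.024,-0.043,0],[-0.024,-0.043,0],[-0.024,-0.043,0],[-0.024,-0.043,0],[-0.024,-0.043,0],[-0.0248,-0.042,0.02],[0,0,0.02],[0,0,0.01],[0,0,0],[0,0,0]], delta_rot=[[0,0,0],[0,0,0],[0,0,0],[0,0,0],[0,0,0],[0,0,0],[0,0,0],[0,0,0],[0,0,0],[0,0,0],[0,0,0],[0,0,0],[0,0,0],[0,0,0],[0,0,0],[0,0,0]], grip=[-1,-1,-1,-1,-1,-1,-1,-1,-1,-1,-1,-1,-1,-1,-1,-1])

```text
clock: 15.85
tool_pos: [0.6374, -0.0917, 0.1185]
eef_rot: [-0.001, 1.0, 0.0, 0.0]
contact_force: [0.3, -0.2, 0.1]
opening: 0.56
finger_force: 8.0
```

Run:
```python
from plant import r
for i in range(3):
    s=r.get_state();print(s["tool_pos"],s["eef_rot"],s["contact_force"])
```

```text
[ 0.63744513 -0.09168477  0.11849469] [-1.41621667e-03  9.99998863e-01  3.69668827e-04  3.62859981e-04] [ 0.27300204 -0.24600295  0.06147572]
[ 0.63744513 -0.09168477  0.11849469] [-1.41621667e-03  9.99998863e-01  3.69668827e-04  3.62859981e-04] [ 0.27300204 -0.24600295  0.06147572]
[ 0.63744513 -0.09168477  0.11849469] [-1.41621667e-03  9.99998863e-01  3.69668827e-04  3.62859981e-04] [ 0.27300204 -0.24600295  0.06147572]
```

Descend to 0.103.

play_rows(translation=[[0,-0.0015,0.007],[0,0,0.005],[0,0,0.003],[0,0,0],[0,0,0],[0,0,0]], delta_rot=[[0,0,0],[0,0,0],[0,0,0],[0,0,0],[0,0,0],[0,0,0]], grip=[-1,-1,-1,-1,-1,-1])

```text
clock: 16.6
tool_pos: [0.6373, -0.0948, 0.1028]
eef_rot: [-0.0, 1.0, 0.0, 0.0]
contact_force: [0.3, -0.6, -0.6]
opening: 0.567
finger_force: 8.0
```

play_rows(translation=[[0,0.0007,0],[0,0,0]], delta_rot=[[0,0,0],[0,0,0]], grip=[-1,-1])

```text
clock: 16.85
tool_pos: [0.6373, -0.0939, 0.1028]
eef_rot: [-0.0, 1.0, 0.0, 0.0]
contact_force: [0.2, 0.1, -0.1]
opening: 0.562
finger_force: 8.0
```

play_rows(translation=[[0,0,0.0006]], delta_rot=[[0,0,0]], grip=[-1])

```text
clock: 16.98
tool_pos: [0.6373, -0.0941, 0.1022]
eef_rot: [-0.0, 1.0, 0.0, 0.0]
contact_force: [-0.2, -0.2, -0.4]
opening: 0.562
finger_force: 8.0
```

play_rows(translation=[[0,0,0.0006],[0,0,0]], delta_rot=[[0,0,0],[0,0,0]], grip=[-1,-1])

```text
clock: 17.23
tool_pos: [0.6373, -0.0941, 0.102]
eef_rot: [-0.0, 1.0, -0.0, 0.0]
contact_force: [-1.2, -0.0, 4.8]
opening: 0.562
finger_force: 8.0
```

play_rows(translation=[[0,0,0],[0,0,0],[0,0,0],[0,0,0],[0,0,-0.015],[0,0,-0.03],[0,0,-0.05],[0.03,0.05,-0.02],[0.03,0.06,0],[0.03,0.06,0],[0.03,0.03,0]], delta_rot=[[0,0,0],[0,0,0],[0,0,0],[0,0,0],[0,0,0],[0,0,0],[0,0,0],[0,0,0],[0,0,0],[0,0,0],[0,0,0]], grip=[0.18,0.22,0.26,0.3,0.3,0.3,0.3,0.3,0.3,0.3,0.3])

```text
clock: 18.6
tool_pos: [0.5205, 0.1016, 0.218]
eef_rot: [-0.002, 1.0, 0.001, 0.001]
contact_force: [0.5, 0.2, 0.2]
opening: 0.649
finger_force: 0.0
```

```bash
sed -i 's/^cv2.imwrite(sys.*/cv2.imwrite(sys.argv[3],np.hstack(rows));s=r.get_state();print(s["tool_pos"],s["eef_rot"],s["clock"]); np.savez("im.npz",**im)/' chk.py; python3 chk.py .050 .034 pics/p2.png
```

```text
side [301.7 200.8] 450
top [347.8 192.5] 597
dish [ 0.6342 -0.0944  0.0239] [-1.41 -0.23  0.87  1.21]
[0.52231068 0.09646665 0.21702672] [ 6.82341190e-04  9.99999398e-01 -2.99128488e-04  8.05901674e-04] 18.9
```

View pics/p2.png

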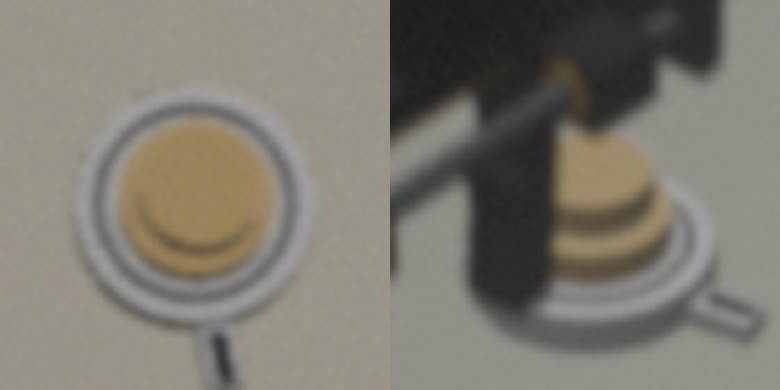

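The top view shows the medium on the large, but the gripper hides it in the side view. I'll move over to the small dish and check from there.

play_rows(translation=[[0.019,-0.042,0],[0.019,-0.042,0],[0.018,-0.042,0],[0.0175,-0.043,0.01],[0,0,0.03],[0,0,0.03],[0,0,0.03],[0,0,0.015],[0,0,0],[0,0,0]], delta_rot=[[0,0,0],[0,0,0],[0,0,0],[0,0,0],[0,0,0],[0,0,0],[0,0,0],[0,0,0],[0,0,0],[0,0,0]], grip=[0.6,0.6,0.6,0.6,0.6,0.6,0.6,0.6,0.6,0.6])

```text
clock: 20.15
tool_pos: [0.4484, -0.0722, 0.1019]
eef_rot: [0.0, 1.0, -0.0, 0.001]
contact_force: [-0.5, 0.4, -0.3]
opening: 0.799
finger_force: 0.0
```

```bash
cat >> chk.py <<'E'
T=[(disc(.025,.050),(0,255,0)),(disc(.025,.034),(0,255,0)),(disc(.032,.034),(255,0,0)),(disc(.032,.018),(255,0,0))]
rows=[]
for n in("top","side"):
    u,v=np.round(proj(n,S+[0,0,z])[0]).astype(int);k=390/50;c=cv2.resize(im[n][v-25:v+25,u-25:u+25],(390,390),interpolation=cv2.INTER_CUBIC)
    for q,col in T:
        cv2.polylines(c,[((proj(n,q+S)+CORR[n]-[u-25,v-25]+.5)*k*8).astype(int)],True,col,1,cv2.LINE_AA,3)
    rows.append(c)
cv2.imwrite(sys.argv[3],np.hstack(rows))
E
sed -i 's/^S=np.*/&\nCORR={"side":np.array([.5,.08]),"top":np.array([-.31,-.42])}/' chk.py
python3 chk.py .050 .034 pics/p3.png
```

```text
side [299.4 201. ] 546
top [347.8 192.5] 597
dish [ 0.6365 -0.093   0.0227] [-0.34 -0.05  0.21  0.29]
[ 0.44810271 -0.07155252  0.10195941] [-1.40423383e-04  9.99999869e-01  7.92602854e-05  4.85179227e-04] 20.45
```

View pics/p3.png

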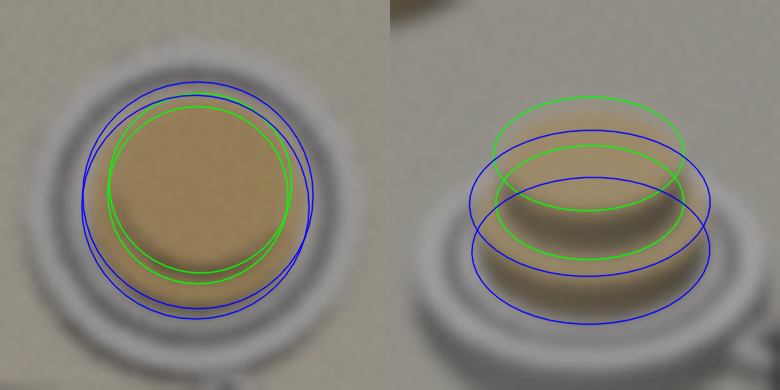

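The overlays show the medium centred on the large, within about 1 mm. Now I'll grasp the small dish.

play_rows(translation=[[-0.0005,-0.001,0.012],[0,0,0.012],[0,0,0.01],[0,0,0],[0,0,0],[0,0,0],[0,0,0],[0,0,0],[0,0,0],[0,0,0],[0,0,0],[0,0,0],[0,0,0]], delta_rot=[[0,0,0],[0,0,0],[0,0,0],[0,0,0],[0,0,0],[0,0,0],[0,0,0],[0,0,0],[0,0,0],[0,0,0],[0,0,0],[0,0,0],[0,0,0]], grip=[0.6,0.6,0.6,0.4,0.2,0.1,0.0,-0.1,-1,-1,-1,-1,-1], squeeze=7)

```text
clock: 22.08
tool_pos: [0.451, -0.073, 0.0721]
eef_rot: [-0.0, 1.0, 0.0, -0.002]
contact_force: [0.7, 0.3, 2.5]
opening: 0.403
finger_force: 7.0
```

play_rows(translation=[[0,0,0],[0,0,0]], delta_rot=[[0,0,0],[0,0,0]], grip=[-1,-1])

```text
clock: 22.32
tool_pos: [0.451, -0.073, 0.072]
eef_rot: [-0.0, 1.0, 0.0, -0.002]
contact_force: [-0.6, 0.5, 2.4]
opening: 0.405
finger_force: 7.0
```

Run:
```python
from plant import r
s=r.get_state();print(s["q"].round(3),s["joint_torque"].round(1),s["tool_pos"],s["eef_rot"])
```

```text
[ 0.092  0.939 -0.053  2.199  1.357  0.043  0.276] [  0.1 -46.2   0.9  -0.    0.    0.1   0. ] [ 0.45096191 -0.07298376  0.07203893] [-3.48359225e-04  9.99997434e-01  1.90494229e-04 -2.23023028e-03]
```

play_rows(translation=[[0,0,-0.01],[0,0,-0.03],[0,0,-0.03],[0,0,-0.03],[-0.038,-0.004,0],[-0.038,-0.004,0],[-0.038,-0.004,0],[-0.038,-0.004,0],[-0.037,-0.0045,0],[0,0,0.02],[0,0,0],[0,0,0]], delta_rot=[[0,0,0],[0,0,0],[0,0,0],[0,0,0],[0,0,0],[0,0,0],[0,0,0],[0,0,0],[0,0,0],[0,0,0],[0,0,0],[0,0,0]], grip=[-1,-1,-1,-1,-1,-1,-1,-1,-1,-1,-1,-1])

```text
clock: 23.82
tool_pos: [0.639, -0.0933, 0.1508]
eef_rot: [-0.001, 1.0, 0.0, -0.003]
contact_force: [-1.3, 0.4, 0.7]
opening: 0.405
finger_force: 7.0
```

play_rows(translation=[[0,0,0]], delta_rot=[[0,0,0]], grip=[-1])

```text
clock: 23.95
tool_pos: [0.6399, -0.0933, 0.1517]
eef_rot: [-0.001, 1.0, 0.0, -0.002]
contact_force: [-0.1, 0.3, 0.1]
opening: 0.402
finger_force: 7.0
```

play_rows(translation=[[0,0,0.012],[0,0,0.008],[0,0,0.005],[0,0,0.002],[0,0,0],[0,0,0]], delta_rot=[[0,0,0],[0,0,0],[0,0,0],[0,0,0],[0,0,0],[0,0,0]], grip=[-1,-1,-1,-1,-1,-1])

```text
clock: 24.7
tool_pos: [0.6404, -0.0933, 0.1244]
eef_rot: [-0.0, 1.0, 0.0, -0.002]
contact_force: [0.2, -0.3, -0.5]
opening: 0.403
finger_force: 7.0
```

play_rows(translation=[[0,0,0.0006]], delta_rot=[[0,0,0]], grip=[-1])

```text
clock: 24.82
tool_pos: [0.6403, -0.0933, 0.1238]
eef_rot: [-0.0, 1.0, 0.0, -0.002]
contact_force: [-0.7, 0.9, -0.7]
opening: 0.402
finger_force: 7.0
```

play_rows(translation=[[0,0,0.0006],[0,0,0]], delta_rot=[[0,0,0],[0,0,0]], grip=[-1,-1])

```text
clock: 25.08
tool_pos: [0.6401, -0.0934, 0.1229]
eef_rot: [-0.0, 1.0, 0.0, -0.002]
contact_force: [1.2, -0.5, -0.6]
opening: 0.402
finger_force: 7.0
```

play_rows(translation=[[0.0003,0,0.0005],[0,0,0]], delta_rot=[[0,0,0],[0,0,0]], grip=[-1,-1])

```text
clock: 25.32
tool_pos: [0.6398, -0.0934, 0.1224]
eef_rot: [-0.0, 1.0, 0.0, -0.002]
contact_force: [-0.5, -0.3, -0.3]
opening: 0.403
finger_force: 7.0
```

play_rows(translation=[[0,0,0.0005],[0,0,0]], delta_rot=[[0,0,0],[0,0,0]], grip=[-1,-1])

```text
clock: 25.58
tool_pos: [0.6399, -0.0934, 0.1222]
eef_rot: [-0.0, 1.0, 0.0, -0.002]
contact_force: [-1.1, -0.3, 2.3]
opening: 0.401
finger_force: 7.0
```

play_rows(translation=[[0,0,0],[0,0,0],[0,0,0],[0,0,0],[0,0,-0.012],[0,0,-0.03],[0,0,-0.05],[0.03,0.05,-0.02],[0.03,0.05,0],[0.03,0.05,0],[0.03,0.05,0],[0.03,0.05,0],[0.03,0.05,0],[0,0.02,0],[0,0,0]], delta_rot=[[0,0,0],[0,0,0],[0,0,0],[0,0,0],[0,0,0],[0,0,0],[0,-0.25,0],[0,0,0],[0,0,0],[0,0,0],[0,0,0],[0,0,0],[0,0,0],[0,0,0],[0,0,7.5]], grip=[-0.14,-0.1,-0.05,0,0,0,0,0,0,0,0,0,0,0,0])

```text
clock: 27.45
tool_pos: [0.4603, 0.2287, 0.2349]
eef_rot: [0.065, 0.998, 0.001, 0.001]
contact_force: [-0.3, -1.5, -1.0]
opening: 0.499
finger_force: 0.0
```

```bash
sed -i 's/^T=\[/&(disc(.018,.066),(0,0,255)),(disc(.018,.05),(0,0,255)),/' chk.py; python3 chk.py .036 .050 pics/p4.png
```

```text
side [303.3 196.7] 344
top [347.7 192.5] 597
dish [ 0.6308 -0.0944  0.0363] [-1.88 -0.3   1.16  1.61]
[0.46056957 0.22575476 0.23417715] [6.49683940e-02 9.97887320e-01 5.14107534e-05 2.91208213e-05] 27.75
```

View pics/p4.png

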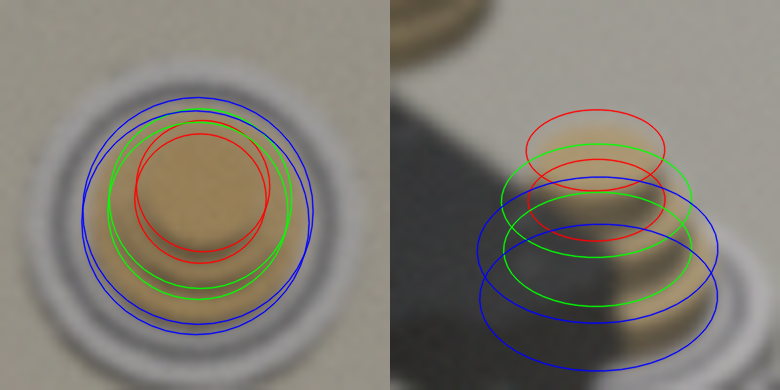

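play_rows(translation=[[-0.001,-0.05,0],[-0.001,-0.05,0],[0,-0.052,0],[0,0,0.04],[0,0,0.04],[0,0,0.03],[0,0,0],[0,0,0]], delta_rot=[[0,0,0],[0,0,0],[0,0,0],[0,0,0],[0,0,0],[0,0,0],[0,0,0],[0,0,0]], grip=[0,0,0,0,0,0,0,0])

```text
clock: 28.75
tool_pos: [0.4427, 0.0756, 0.1247]
eef_rot: [0.065, 0.998, 0.0, 0.0]
contact_force: [0.1, -0.1, 0.2]
opening: 0.501
finger_force: 0.0
```

Run:
```python
from h import *
from scipy.optimize import minimize
im={n:np.mean([r.snapshot(n).astype(float) for _ in range(4)],0).astype(np.uint8) for n in("side","top")}
s=r.get_state();print(s["tool_pos"],s["eef_rot"])
a=cv2.resize(im["side"][240:330,270:370],(400,360),interpolation=cv2.INTER_CUBIC)
S=np.array([.638,-.0932,.05]);u,v=np.round(proj("side",S)[0]).astype(int)
b=cv2.resize(im["side"][v-30:v+30,u-33:u+33],(396,360),interpolation=cv2.INTER_CUBIC)
cv2.imwrite("pics/w1.png",np.hstack([a,b]))
```

```text
[0.44251003 0.07546593 0.12442364] [6.51702969e-02 9.97874069e-01 3.35365868e-04 2.51093010e-04]
```

View pics/w1.png

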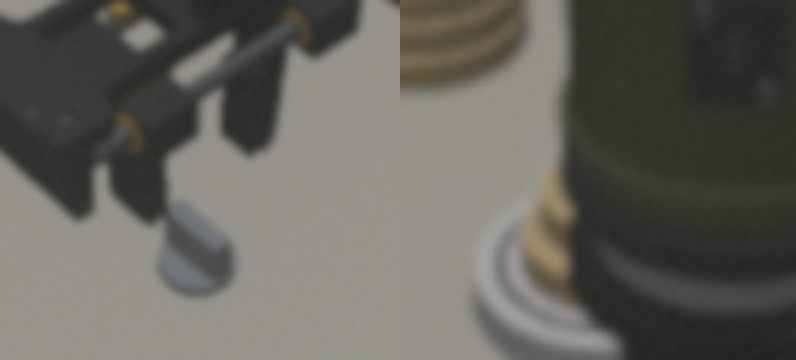

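The weight stands below the fingers with its bar across the closing line, so I can descend and grip it.

play_rows(translation=[[0,0,0.015],[0,0,0.015],[0,0,0.01],[0,0,0.007],[0,0,0],[0,0,0],[0,0,0],[0,0,0],[0,0,0],[0,0,0],[0,0,0],[0,0,0],[0,0,0]], delta_rot=[[0,0,0],[0,0,0],[0,0,0],[0,0,0],[0,0,0],[0,0,0],[0,0,0],[0,0,0],[0,0,0],[0,0,0],[0,0,0],[0,0,0],[0,0,0]], grip=[0,0,0,0,0,-0.3,-0.5,-0.6,-0.7,-1,-1,-1,-1], squeeze=15)

```text
clock: 30.78
tool_pos: [0.443, 0.0751, 0.0793]
eef_rot: [0.065, 0.998, -0.001, -0.0]
contact_force: [0.6, -1.2, 2.4]
opening: 0.113
finger_force: 15.0
```

Run:
```python
from plant import r
s=r.get_state();print(s["tool_pos"],s["eef_rot"],s["q"].round(3),s["opening"]*88,s["contact_force"])
```

```text
[0.44297531 0.07512032 0.07925587] [ 6.52395438e-02  9.97869345e-01 -5.69972376e-04 -4.97487993e-04] [-0.237  0.923 -0.054  2.224  1.633  0.044 -0.463] 9.977306438146197 [ 0.5661616  -1.22961089  2.44965135]
```

play_rows(translation=[[0,0,-0.01],[0,0,-0.03],[0,0,-0.04],[0,0,-0.05],[0,0,0],[0,0,0],[-0.027,-0.034,0],[-0.027,-0.034,0],[-0.027,-0.034,0],[-0.027,-0.034,0],[-0.027,-0.034,0],[-0.0257,-0.0315,0],[0,0,0.03],[0,0,0.01],[0,0,0],[0,0,0],[0,0,0]], delta_rot=[[0,0,0],[0,0,0],[0,0,0],[0,0,0],[0,0,-9],[0,0,-9.1],[0,0,0],[0,0,0],[0,0,0],[0,0,0],[0,0,0],[0,0,0],[0,0,0],[0,0,0],[0,0,0],[0,0,0],[0,0,0]], grip=[-1,-1,-1,-1,-1,-1,-1,-1,-1,-1,-1,-1,-1,-1,-1,-1,-1])

```text
clock: 32.9
tool_pos: [0.6387, -0.0924, 0.1695]
eef_rot: [-0.093, 0.996, -0.0, 0.001]
contact_force: [-0.3, 0.3, -1.5]
opening: 0.108
finger_force: 15.0
```

```bash
cat > st.py <<'E'
from h import *
s=r.get_state();T=R.from_quat(s["eef_rot"]).as_matrix();y=T[:,1]
print(s["tool_pos"].round(4),s["eef_rot"].round(4),"close ang",np.degrees(np.arctan2(y[1],y[0])).round(2),"want 100.6; tool delta",(T.T@(np.array([.638,-.0934,.148])-s["tool_pos"])).round(4))
E
python3 st.py; python3 chk.py .036 .05 pics/p5.png
```

```text
[ 0.6387 -0.0924  0.1695] [-9.290e-02  9.957e-01 -2.000e-04  9.000e-04] close ang 100.66 want 100.6; tool delta [ 0.0009 -0.0008  0.0215]
side [299.3 199.6] 601
top [349.1 197.7] 318
dish [ 0.6287 -0.0922  0.0295] [ 2.24  0.35 -1.39 -1.93]
[ 0.63830402 -0.0928775   0.16861303] [-9.26708915e-02  9.95696751e-01 -2.18707868e-04  1.95666338e-04] 33.2
```

View pics/p5.png

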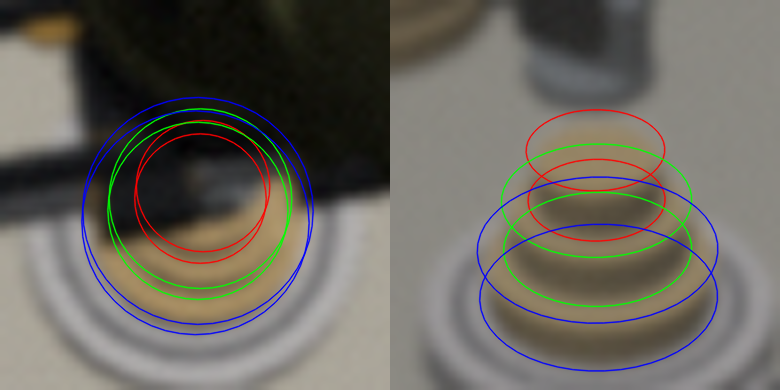

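Side view: the three dishes line up with the model. The weight's foot, at x 525–650 in the crop, looks about 1 px left of centre. I'll measure that.

Run:
```python
from h import *
im=np.mean([r.snapshot("side").astype(float) for _ in range(8)],0);im=np.clip(im,0,255).astype(np.uint8)
g=cv2.cvtColor(im,cv2.COLOR_BGR2GRAY).astype(int)
s=r.get_state()
Z=s["tool_pos"][2]-.0793;S=np.array([.638,-.0934,0])
print("foot z",Z,"model L/R centre",proj("side",disc(.017,Z+.003)+S)[:,0].min(),proj("side",disc(.017,Z+.003)+S)[:,0].max(),proj("side",S+[0,0,Z+.003])[0])
v=int(round(proj("side",S+[0,0,Z+.003])[0][1]));
for w in range(v-2,v+6):print(w,g[w,284:316])
hs=cv2.cvtColor(im,cv2.COLOR_BGR2HSV)[:,:,1].astype(int)
for z,rad in((.058,.018),(.042,.025),(.026,.032)):
    q=proj("side",disc(rad,z)+S);v=int(round(proj("side",S+[0,0,z])[0][1]))+1
    row=hs[v-1:v+2].mean(0);lo,hi=int(q[:,0].min())-6,int(q[:,0].max())+7
    th=(row[lo-3:lo].mean()+row[295:305].mean())/2
    i=np.arange(lo,hi);m=row[lo:hi]>th;a,b=i[m][0],i[m][-1]
    L=a-1+(th-row[a-1])/(row[a]-row[a-1]);Rr=b+(row[b]-th)/(row[b]-row[b+1])
    print("z",z,"obs",round(L,2),round(Rr,2),"c",round((L+Rr)/2,2),"model",q[:,0].min().round(2),q[:,0].max().round(2),"c",((q[:,0].min()+q[:,0].max())/2).round(2))
print("px per mm x,y",(proj("side",S+[.01,0,.06])-proj("side",S+[0,0,.06]))/10,(proj("side",S+[0,.01,.06])-proj("side",S+[0,0,.06]))/10)
```

```text
foot z 0.08905982054310531 model L/R centre 289.5561248232481 306.6590460686851 [298.11925357 175.78097069]
174 [132 134 136 134 132 125 112  93  77  69  62  56  51  48  46  48  56  63
  69  70  67  73  95 122 133 135 134 136 135 135 135 136]
175 [135 135 135 135 134 129 118 104  94  88  82  75  67  61  57  57  64  69
  70  69  66  71  93 117 131 135 136 135 135 136 136 136]
176 [136 136 135 135 134 129 117 107 103 101  98  93  88  82  75  72  73  74
  71  70  69  72  89 113 129 134 136 136 135 136 136 137]
177 [135 136 136 136 134 129 117 105 103 104 104 104 101  97  93  90  88  83
  79  75  72  75  88 109 127 135 135 136 136 135 136 135]
178 [136 136 136 135 135 130 118 102  97 100 103 104 105 104 102 101  97  92
  87  82  76  78  90 110 128 134 136 136 135 136 136 136]
179 [135 135 135 135 135 132 120 102  91  92  96  99 100 101 101 101  98  95
  90  85  79  84 100 120 131 136 136 135 136 136 135 135]
180 [135 135 136 136 135 133 126 112  98  91  88  90  91  92  92  92  91  88
  85  84  87  98 114 128 134 135 135 136 137 136 136 136]
181 [136 136 135 136 136 135 131 126 115 106 100  93  89  88  87  87  87  89
  93  99 107 117 127 133 136 135 135 136 136 136 136 136]
z 0.058 obs 290.17 308.3 c 299.24 model 289.6 307.24 c 298.42
z 0.042 obs 286.97 312.07 c 299.52 model 286.44 310.66 c 298.55
z 0.026 obs 285.05 313.71 c 299.38 model 283.36 314.01 c 298.68
px per mm x,y [[-0.3620702  -0.19049641]] [[-0.332348    0.21915178]]
```

play_rows(translation=[[0.0014,-0.0004,0.008],[0,0,0.007],[0,0,0.004],[0,0,0.0015],[0,0,0],[0,0,0]], delta_rot=[[0,0,0],[0,0,0],[0,0,0],[0,0,0],[0,0,0],[0,0,0]], grip=[-1,-1,-1,-1,-1,-1])

```text
clock: 34.35
tool_pos: [0.6371, -0.0934, 0.1481]
eef_rot: [-0.093, 0.996, -0.0, 0.0]
contact_force: [-0.4, -0.1, -1.2]
opening: 0.113
finger_force: 15.0
```

play_rows(translation=[[0,0,0.0005],[0,0,0]], delta_rot=[[0,0,0],[0,0,0]], grip=[-1,-1])

```text
clock: 34.6
tool_pos: [0.637, -0.0935, 0.1475]
eef_rot: [-0.093, 0.996, -0.0, 0.0]
contact_force: [0.4, -0.2, -1.0]
opening: 0.116
finger_force: 15.0
```

play_rows(translation=[[0,0,0.0005],[0,0,0]], delta_rot=[[0,0,0],[0,0,0]], grip=[-1,-1])

```text
clock: 34.85
tool_pos: [0.6369, -0.0935, 0.1469]
eef_rot: [-0.093, 0.996, -0.0, 0.0]
contact_force: [0.4, -0.1, -1.1]
opening: 0.116
finger_force: 15.0
```

Still about 1.6 mm to go.

play_rows(translation=[[0,0,0.0005],[0,0,0.0004],[0,0,0]], delta_rot=[[0,0,0],[0,0,0],[0,0,0]], grip=[-1,-1,-1])

```text
clock: 35.22
tool_pos: [0.6369, -0.0935, 0.1459]
eef_rot: [-0.093, 0.996, -0.0, 0.0]
contact_force: [1.0, -0.5, -0.8]
opening: 0.114
finger_force: 15.0
```

play_rows(translation=[[0,0,0.0004],[0,0,0]], delta_rot=[[0,0,0],[0,0,0]], grip=[-1,-1])

```text
clock: 35.48
tool_pos: [0.637, -0.0935, 0.1456]
eef_rot: [-0.093, 0.996, -0.0, 0.0]
contact_force: [-0.2, 0.2, -0.8]
opening: 0.11
finger_force: 15.0
```

play_rows(translation=[[0,0,0.0003],[0,0,0]], delta_rot=[[0,0,0],[0,0,0]], grip=[-1,-1])

```text
clock: 35.72
tool_pos: [0.637, -0.0935, 0.1454]
eef_rot: [-0.093, 0.996, -0.0, 0.0]
contact_force: [-0.9, -0.3, -0.9]
opening: 0.113
finger_force: 15.0
```

play_rows(translation=[[0,0,0.0004],[0,0,0]], delta_rot=[[0,0,0],[0,0,0]], grip=[-1,-1])

```text
clock: 35.98
tool_pos: [0.637, -0.0935, 0.1453]
eef_rot: [-0.093, 0.996, -0.0, 0.0]
contact_force: [-0.4, -0.3, 4.4]
opening: 0.112
finger_force: 15.0
```

play_rows(translation=[[0,0,0.0003],[0,0,0]], delta_rot=[[0,0,0],[0,0,0]], grip=[-1,-1])

```text
clock: 36.22
tool_pos: [0.637, -0.0935, 0.1453]
eef_rot: [-0.093, 0.996, -0.0, 0.0]
contact_force: [-2.4, -0.3, 6.1]
opening: 0.11
finger_force: 15.0
```

play_rows(translation=[[0,0,-0.0003],[0,0,0],[0,0,0],[0,0,0],[0,0,0],[0,0,-0.015],[0,0,-0.03],[0,0,-0.04],[0.01,0.05,-0.03],[0.01,0.06,0],[0.01,0.06,0],[0.01,0.06,0],[0.01,0.06,0],[0.01,0.06,0],[0.01,0.06,0],[0.01,0.06,0],[0,0,0]], delta_rot=[[0,0,0],[0,0,0],[0,0,0],[0,0,0],[0,0,0],[0,0,0],[0,0,0],[0,0,0],[0,0,0],[0,0,0],[0,0,0],[0,0,0],[0,0,0],[0,0,0],[0,0,0],[0,0,0],[0,0,0]], grip=[-0.74,-0.7,-0.64,-0.58,-0.5,-0.5,-0.5,-0.5,-0.5,-0.5,-0.5,-0.5,-0.5,-0.5,-0.5,-0.5,-0.5])

```text
clock: 38.35
tool_pos: [0.4677, 0.3605, 0.2619]
eef_rot: [-0.098, 0.995, 0.003, 0.0]
contact_force: [0.2, -0.4, 0.1]
opening: 0.25
finger_force: 0.0
```

```bash
sed -i 's/^T=\[/&(disc(.017,.072),(255,255,0)),(R.from_euler("z",.185).apply(np.array([[i*.016,j*.005,.094] for i,j in((-1,-1),(-1,1),(1,1),(1,-1))])),(255,255,0)),(R.from_euler("z",.185).apply([[-.049,0,.01],[-.073,0,.01]]),(255,255,0)),/; s/-25\b/-33/g; s/+25\b/+33/g; s#390/50#390/66#' chk.py; python3 chk.py .036 .050 pics/p6.png
```

```text
side [299.2 201.9] 492
top [347.2 195.1] 379
dish [ 0.6323 -0.0906  0.0231] [ 0.56  0.09 -0.35 -0.48]
[0.47271082 0.35181663 0.25978875] [-9.11842383e-02  9.95833718e-01 -7.61241874e-04  2.47687802e-04] 38.65
```

View pics/p6.png

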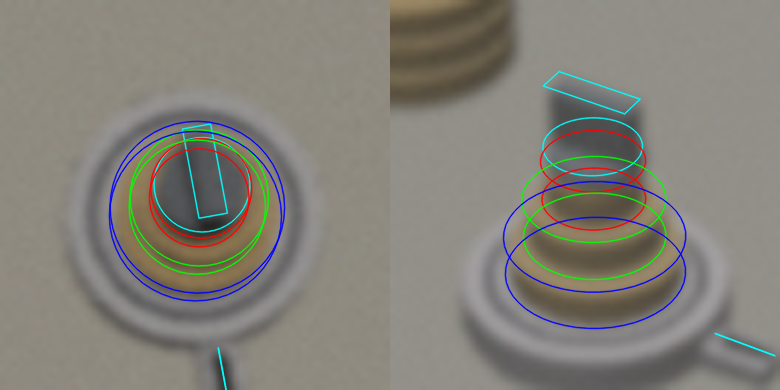

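The tower stands level and centred, with the weight's bar in line with the nose (top crop: bar at (205,172), nose line at (222,365)), and the gripper is well clear. Handing in.

```bash
python3 -c "
from plant import r
print(r.finish_job())"
```

```text
the job is handed in; nothing more can be done
None
```

I built the tower on the stand, with the large, medium and small dishes and then the weight with its bar in line with the nose, and handed it in at about 39 s on the clock; no verdict came back.

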